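Put the spoon away in the sprung lunch tin and press the flap home

ROBOT

A 6-joint arm with a two-finger parallel gripper is mounted at the origin on the work surface. World frame = base frame: x ahead of the robot, y to its left, z up, the work surface at z = 0. Lengths are in m, angles in rad, forces in N, time in s.
With the tool pointing down it reaches from about 0.4 to 0.825 m from the base axis. Payload 7 kg.
Tool frame: the origin (TCP) lies between the finger pads; the fingertips stand 22 mm ahead of it and the grasp point (between the pads) lies 3 mm ahead of it; z points along the fingers, y is the direction in which the jaws open and shut (so a half turn about z gives the same grasp; the last joint's range is limited). The gripper opens to 88 mm and grips with 3 to 60 N. Pads are 19 mm wide; open, the fingers measure 130 mm over their backs; the gripper's body (78 mm by 193 mm) begins 47 mm behind the grasp point.
Start: joints at [1.556, 0.359, 0.012, 0, -1.224, -0.288], TCP at [0.201, 0.644, 0.249] pointing down, gripper open.
Joint ranges: [-3.07, 3.07], [-1.43, 2.12], [-1.02, 1.25], [-3.03, 1.67], [-3.05, -0], [-3.03, 3.03]. Speed limits (rad/s): [2.39, 2.39, 3.01, 3.14, 3.14, 3.14].

INTERFACE

Orientations are given as [roll, pitch, yaw] about the fixed x, y, z axes, in that order (R = Rz(yaw) Ry(pitch) Rx(roll)).
In Python, from station import * gives the robot as it stands. The module is installed in compiled form; this text tells all that it offers.
- The arm moves only by the tool move_arm, never from a script. Its argument "rows" is a list of rows, each an object with "delta_rot": the turn, a rotation vector about the world's x, y, z in degrees, a list of three; "delta_pos": the shift along the world's x, y, z in cm, a list of three; "hand": the finger opening in cm, from 0 to 8.76. A call has exactly 10 rows; each row shifts and turns the commanded pose from where the row before left it; what a row does not reach is not made up. A row lasts 1/10 s, in which the tool goes at most 50 mm and 8.59 degrees, less where a joint would pass 70% of its speed; a pose out of reach is approached as far as the arm can. A call is refused whole if a number of a shift passes 5 or a number of a turn 8.59, either way. A call with a gripper value outside its range is refused whole. The fingers move at their own pace and stop on an object; "force" is the grip in N (left out, the last holds). Time passes only in rows, so rows that do not move let the fingers close, or fill a call up. It gives the time, the measured TCP pose, the force and the opening at its end, in the units of the state.
- get_state(): the state, without advancing time (a new reading comes with each control period).
- grab_frame(name): name is "scene" or "top"; returns the picture (400x640x3 uint8, blue, green, red); there is no depth.
- camera_info(name): a dict with "camera_matrix" (3x3 intrinsics, pixels), "world_from_camera" (4x4, takes a point from camera to world coordinates). Camera axes: x right, y down, z forward; pixel columns grow to the right and rows downward; lengths in m; the calibration is good to about 2 mm. A picture is of the moment at which its call begins. camera_info takes no time and is no camera call.
- job_done(): hands the job in, once; it reports no verdict.
The state is a dict: "t": time; "q": joint angles; "qd": joint speeds; "joint_efforts": joint torques, N m; "eef_pos": TCP position; "ee_rot": TCP orientation; "force": force on the tool from outside, world axes, zero at the start; "moment": the same for the moment, N m; "width": finger opening in m.
Only numpy, scipy, OpenCV 4.12 (cv2) and the standard library are available. Lean on these libraries where they do the work, as an engineer would, in place of code of your own. Each camera call takes 0.05 s, during which the arm holds its last target.

TASK

Put the chrome spoon away: press down the thumb plate of the lunch tin's catch so that its sprung flap flies open, put the spoon inside, and shut the flap again, pressing its front edge down until the catch snaps back over it. Make sure that it is fully home by keeping a steady push of about 20 N on the latched flap for half a second, and never press so hard that the thin tin dents. Do not push the other things on the table about or knock them over.

Things in the scene. Friction and masses are not known exactly. Their poses are not given: they have to be found in the camera images.
- lunch_tin: Shallow steel lunch tin, 210 long (its y) x 140 deep (its x) x 55 mm high, walls and floor 3 mm, one open space inside (204 x 134 x 52). It stands fast on a cork mat (165 x 235) 4 to 12 mm thick. Origin under its centre, on the mat; +x towards the hinge (rear), -x towards the catch (front), z up. Over 80 N on it, its flap or catch dents it: press at 10 to 30 mm/s.
- tin_floor (a point): Centre of the tin's inner floor, 3 mm above the tin's origin.
- flap_hinge (a point): Middle of the flap's hinge axis, along the tin's rear top edge (74.5 mm to +x of the tin's origin, 55 mm up); the axis runs along the tin's y.
- flap (a joint): Angle of the flap, the tin's whole lid: 0 = shut under the catch, 1.45 = open, nearly upright. A spring opens it in 1 s (1 to 2 N near its front edge push it down again); only the catch keeps it shut. Stop at -0.008, giving 1 to 2 mm under 20 N. 216 mm wide, 146 from hinge axis to front edge; upper face 4 mm above the axis.
- flap_press (a point): Point on the flap's upper face, on its centre line, 128 mm from the hinge axis and 18 mm behind the front edge: the place to press it home (59 mm above the tin's origin when shut) and then to bear on it with a steady 20 N (13 to 30) for half a second. It moves and turns with the flap; x of its frame towards the hinge, z out of the upper face.
- catch (a joint): Angle of the spring catch at the middle of the tin's front: 0 = at rest, hook over the flap's front bead; 0.25 = thumb plate fully down. 4 N on the plate frees the flap (at 0.1), 8 N takes it right down. Shutting, the bead meets the hook's sloped top 12 mm above home and tips it out: up to 13 N at flap_press (5 mm above home), then the force drops, the hook snaps back, and it rises sharply at the stop.
- catch_pad (a point): Place to press on the catch's dark thumb plate: level, 50 mm wide (y), upper face 34 mm above the tin's origin. This point is 112 mm to -x of the tin's centre, 14 mm from the plate's outer end and 26 mm from the upright hook (which stands 33 mm above the plate). It sinks up to 8.5 mm.
- spoon_mid (a point): Middle of the chrome spoon's handle, 14.5 mm above what it lies on. Spoon 172 mm long; +x of its frame towards the round bowl (42 mm wide, 10 high, centre 64 mm away), handle end 87 mm to -x. Within 20 mm of here the handle is level, 10 to 12 mm wide, 5 thick, clear of the table; 50 to 85 g.
- pen_case: Red plastic pen case, 195 x 58 x 26 mm, lying along its x. Bystander; origin under its centre.
- salt_shaker: Empty glass salt shaker with steel cap, 42 mm wide, 82 mm high, standing. Bystander; origin under its centre.
- bottle: Clear plastic bottle with white twist cap, 64 mm wide, 190 mm high, standing. Bystander; origin under its centre.
- mug: White mug, 80 mm wide, 90 mm high. Bystander; origin under its centre.
- glasses_case: Black spectacle case, 60 x 155 x 36 mm. Bystander; origin under its centre.
- paperback: Paperback book, 180 x 112 x 22 mm, lying. Bystander; origin under its centre.
There are look-alikes about, which are no part of the job. What is shaped like the part that bears spoon_mid but blue or purple is not meant.

How it is judged:
On the way, in this order (a step that is already met when the one before it is completed fails the run):
1. the catch is pressed and the flap has sprung open (value of joint flap above 1.2 rad), for 0.1 s.
2. the spoon lies inside the tin, let go (x of spoon_mid in the frame of lunch_tin between -0.065 and 0.065 m and y of spoon_mid in the frame of lunch_tin between -0.1 and 0.1 m and z of spoon_mid in the frame of lunch_tin between 0.005 and 0.04 m and contact force between the fingers and anything else below 0.5 N), for 0.2 s.
3. with the catch snapped back over it, the flap is held pressed down with a steady push of about 20 N (x of spoon_mid in the frame of lunch_tin between -0.065 and 0.065 m and y of spoon_mid in the frame of lunch_tin between -0.1 and 0.1 m and z of spoon_mid in the frame of lunch_tin between 0.005 and 0.04 m and value of joint flap below 0.012 rad and value of joint catch below 0.05 rad and contact force between the fingers and lunch_tin between 13 and 30 N), for 0.3 s.
At the end, for the whole second after the job is handed in: The spoon is inside the tin (its handle's middle within the walls and under 40 mm up), and the flap is shut: within 0.012 rad of its latched angle, at rest, with the catch's hook back upright (within 0.05 rad) over its front bead (x of spoon_mid in the frame of lunch_tin between -0.065 and 0.065 m and y of spoon_mid in the frame of lunch_tin between -0.1 and 0.1 m and z of spoon_mid in the frame of lunch_tin between 0.005 and 0.04 m and value of joint flap below 0.012 rad and value of joint catch below 0.05 rad and velocity of joint flap between -0.05 and 0.05 rad/s); the robot touches nothing.
It fails at once if the robot pressed on the tin, its flap or catch with over 80 N and dented it (contact force between any of the fingers, the arm and lunch_tin above 80 N).
It fails at once if another thing on the table was pushed over 30 mm (distance of any of pen_case, salt_shaker, bottle, mug, glasses_case, paperback from where it was at the start of the episode above 0.03 m).
It fails at once if another thing on the table was knocked over (angle between any of pen_case, salt_shaker, bottle, mug, glasses_case, paperback's own z axis and vertical above 0.5 rad).
It also fails if it takes over 72 s, if anything falls off the work surface, if the arm or the gripper's body presses on something with over 40 N, if the wrist force passes 120 N, or if a joint passes its speed limit or range.

## Working session

There is one attempt and no reset: what is moved stays moved. The work goes in short steps, Python scripts to look and compute and a tool call to move; the robot and the scene stay as the last step left them, time stands still between calls to the robot, and variables do not carry over. Pictures are saved under pics/ and viewed, and the job is handed in when it is done.

Besides the shell and the picture viewer there is one more tool, called after "Request:" as a command line: name --argument value ..., lists and objects as JSON in quotes. move_arm: Moves the arm, as the interface text tells. Its arguments: {"type":"object","properties":{"rows":{"type":"array"},"force":{"type":"number"}},"required":["rows"]}

```bash
mkdir -p pics; python3 - <<'E'
from station import *
import cv2
s=get_state(); print(s)
for n in("scene","top"):
    cv2.imwrite(f"pics/{n}0.png",grab_frame(n)); c=camera_info(n); print(n,c["camera_matrix"],c["world_from_camera"])
E
```

```text
{'t': 0.0, 'q': array([ 1.55608839e+00,  3.59365728e-01,  1.10471871e-02, -3.33296995e-04,
       -1.22405829e+00, -2.88127245e-01]), 'qd': array([ 5.35684522e-04,  6.45494158e-05, -1.99126650e-03, -4.87595504e-04,
       -1.22272310e-03,  1.13918890e-03]), 'joint_efforts': array([ 5.02512721e-04, -5.82715523e+01,  2.93049198e+01,  6.99704692e+00,
        6.81616933e-03, -1.63081031e-04]), 'eef_pos': array([0.20117961, 0.64385716, 0.24763428]), 'ee_rot': array([ 3.13998827e+00, -1.48747710e-04, -3.02948574e-01]), 'force': array([ 0.18257305, -0.13983612, -0.4824775 ]), 'moment': array([ 0.0053182 ,  0.00574632, -0.02070335]), 'width': 0.08760785531498241}
scene [[473.22299821   0.         321.68721068]
 [  0.         473.22299821 201.77624861]
 [  0.           0.           1.        ]] [[-0.5106682   0.72204428 -0.46676552  1.08400362]
 [ 0.85971023  0.43563655 -0.26668167  0.3208081 ]
 [ 0.01078415 -0.53746894 -0.84321459  1.12140338]
 [ 0.          0.          0.          1.        ]]
top [[401.60855859   0.         321.28262889]
 [  0.         401.60855859 202.15638974]
 [  0.           0.           1.        ]] [[ 1.99787343e-03 -9.82943540e-01  1.83896728e-01  2.82352342e-01]
 [-9.99941857e-01 -1.49807816e-05  1.07834002e-02 -1.09322701e-02]
 [-1.05967186e-02 -1.83907580e-01 -9.82886418e-01  1.33059808e+00]
 [ 0.00000000e+00  0.00000000e+00  0.00000000e+00  1.00000000e+00]]
```

View pics/scene0.png

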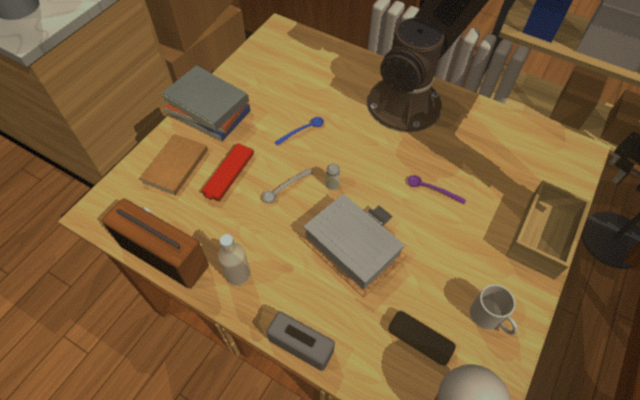

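View pics/top0.png

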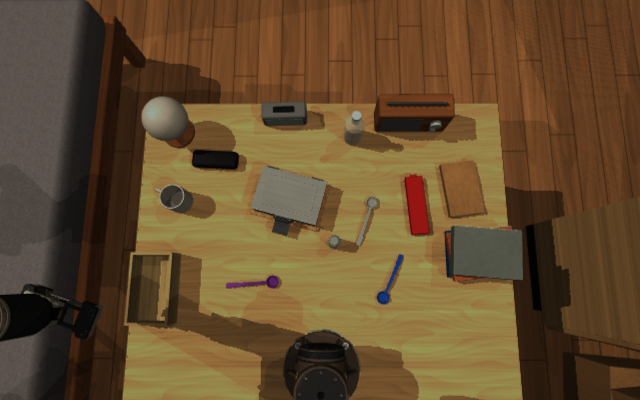

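The tin is at top (290,198), with its catch at (283,226). The chrome spoon has its bowl at (372,203) and handle end at (360,243), and the shaker stands beside it at (334,241). I'll zoom in to measure.

```bash
python3 - <<'E'
import cv2
t=cv2.imread("pics/top0.png")[150:270,230:410]; cv2.imwrite("pics/topz.png",cv2.resize(t,None,fx=4.4,fy=4.4,interpolation=cv2.INTER_CUBIC))
t=cv2.imread("pics/scene0.png")[150:300,250:450]; cv2.imwrite("pics/scenez.png",cv2.resize(t,None,fx=4,fy=4,interpolation=cv2.INTER_CUBIC))
E
```

```text
(no output)
```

View pics/topz.png

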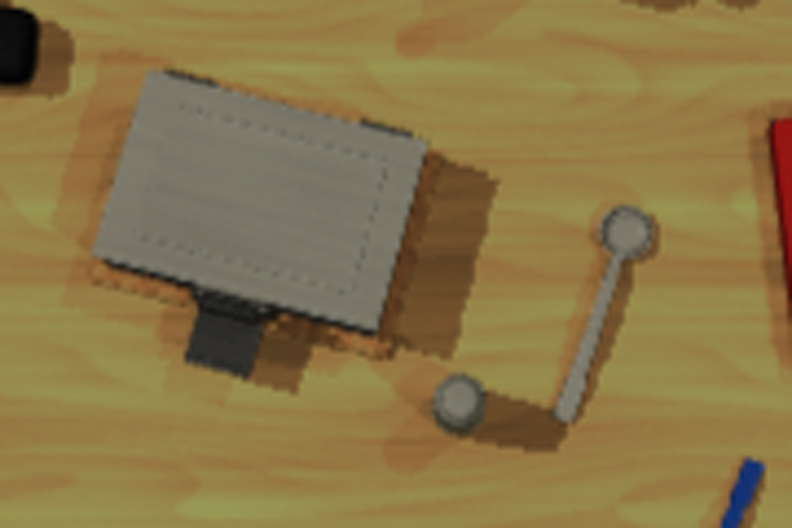

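View pics/scenez.png

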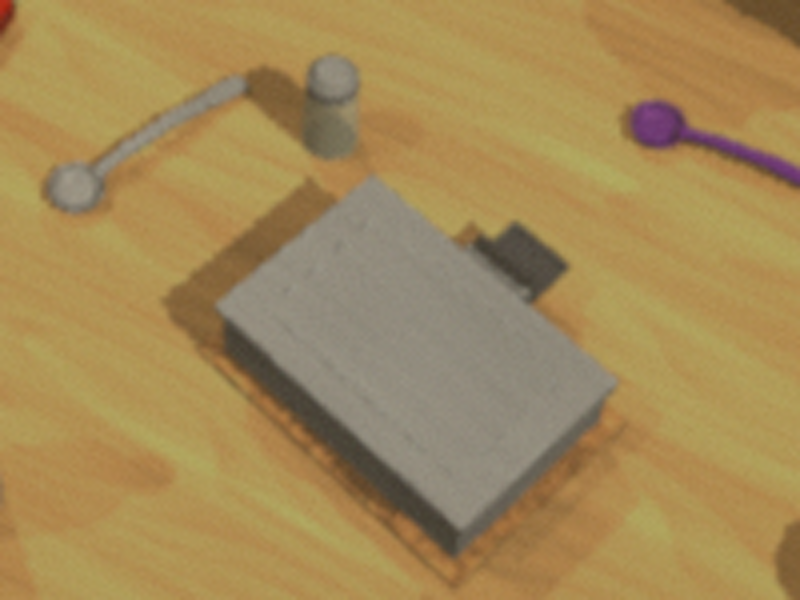

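```bash
cat > h.py <<'E'
import numpy as np, cv2
from station import *
def ray(n,p):
    c=camera_info(n);K=c["camera_matrix"];T=c["world_from_camera"]
    d=T[:3,:3]@np.linalg.solve(K,[p[0],p[1],1.]);return T[:3,3],d
def plane(n,p,z):
    o,d=ray(n,p);return o+d*(z-o[2])/d[2]
def tri(a,b):
    o1,d1=ray("top",a);o2,d2=ray("scene",b)
    M=np.array([d1,-d2]).T;s=np.linalg.lstsq(M,o2-o1,rcond=None)[0]
    p,q=o1+s[0]*d1,o2+s[1]*d2;return (p+q)/2,np.linalg.norm(p-q)
def proj(n,P):
    c=camera_info(n);T=np.linalg.inv(c["world_from_camera"]);v=c["camera_matrix"]@(T[:3,:3]@np.array(P)+T[:3,3]);return v[:2]/v[2]
def tz(x,y):return ((x+.5)/4.4-.5+230,(y+.5)/4.4-.5+150)
def sz(x,y):return ((x+.5)/4-.5+250,(y+.5)/4-.5+150)
E
python3 - <<'E'
from h import *
np.set_printoptions(precision=4,suppress=True)
T=[(152,70),(428,146),(378,332),(93,257)];S=[(460,520),(218,306),(370,178),(617,383)]
P=[]
for a,b in zip(T,S):
    p,e=tri(tz(*a),sz(*b));print("tri",p,e, plane("top",tz(*a),.067),plane("scene",sz(*b),.067));P.append((plane("top",tz(*a),.067)+plane("scene",sz(*b),.067))/2)
P=np.array(P);print(np.linalg.norm(P-np.roll(P,-1,0),axis=1))
xa=(P[0]+P[1]-P[2]-P[3]);print("yaw",np.degrees(np.arctan2(xa[1],xa[0])));ya=P[0]+P[3]-P[1]-P[2];print(np.degrees(np.arctan2(-ya[0],ya[1])),P.mean(0))
print("shaker cap",tri(tz(459,403),sz(332,75)))
print("bowl",tri(tz(627,232),sz(76,187)),"end",tri(tz(566,415),sz(240,84)))
# catch plate outer corners
print("plate",tri(tz(186,361),sz(567,266)),tri(tz(250,377),sz(516,222)))
E
```

```text
tri [0.6391 0.1888 0.0714] 3.009702063626509e-05 [0.6403 0.1895 0.067 ] [0.6373 0.1882 0.067 ]
tri [ 0.584  -0.0152  0.0607] 0.00038581552721611654 [ 0.5824 -0.015   0.067 ] [ 0.587  -0.0134  0.067 ]
tri [0.4463 0.0204 0.0593] 0.001856901099062758 [0.4449 0.021  0.067 ] [0.4513 0.0217 0.067 ]
tri [0.5011 0.2293 0.0598] 0.0011721323024455686 [0.4997 0.2285 0.067 ] [0.5053 0.2294 0.067 ]
[0.2102 0.1412 0.2146 0.1421]
yaw -15.49808488555458
-14.795672366176495 [0.5435 0.1062 0.067 ]
shaker cap (array([ 0.3941, -0.0387,  0.0736]), np.float64(0.0037947121236417774))
bowl (array([ 0.5293, -0.167 ,  0.0088]), np.float64(0.0013553670034542973)) end (array([ 0.3906, -0.1183,  0.0034]), np.float64(0.00035706838266528226))
plate (array([0.4274, 0.1617, 0.039 ]), np.float64(0.0021234190087597513)) (array([0.4151, 0.1157, 0.0397]), np.float64(0.0006476439206777521))
```

Request:
move_arm --rows '[{"delta_pos": [1.2, -2.6, 0], "delta_rot": [0, 0, 2.4], "hand": 0}, {"delta_pos": [1.2, -2.6, 0], "delta_rot": [0, 0, 0], "hand": 0}, {"delta_pos": [1.2, -2.6, 0], "delta_rot": [0, 0, 0], "hand": 0}, {"delta_pos": [1.2, -2.6, 0], "delta_rot": [0, 0, 0], "hand": 0}, {"delta_pos": [1.2, -2.6, 0], "delta_rot": [0, 0, 0], "hand": 0}, {"delta_pos": [1.2, -2.6, 0], "delta_rot": [0, 0, 0], "hand": 0}, {"delta_pos": [1.2, -2.6, 0], "delta_rot": [0, 0, 0], "hand": 0}, {"delta_pos": [1.2, -2.6, 0], "delta_rot": [0, 0, 0], "hand": 0}, {"delta_pos": [1.2, -2.6, 0], "delta_rot": [0, 0, 0], "hand": 0}, {"delta_pos": [1.2, -2.6, 0], "delta_rot": [0, 0, 0], "hand": 0}]'

```text
t: 1.1
eef_pos: [0.3215, 0.3829, 0.2483]
ee_rot: [3.141, 0.0, -0.261]
force: [0.2, -0.4, 1.1]
width: 0.013
```

Request:
move_arm --rows '[{"delta_pos": [1.1, -2.6, 0], "delta_rot": [0, 0, 0], "hand": 0}, {"delta_pos": [1.1, -2.6, 0], "delta_rot": [0, 0, 0], "hand": 0}, {"delta_pos": [1.1, -2.6, 0], "delta_rot": [0, 0, 0], "hand": 0}, {"delta_pos": [1.1, -2.6, -1], "delta_rot": [-0.65, -2.4, 0], "hand": 0}, {"delta_pos": [1.1, -2.6, -1], "delta_rot": [-0.65, -2.4, 0], "hand": 0}, {"delta_pos": [1.1, -2.5, -2], "delta_rot": [-0.65, -2.4, 0], "hand": 0}, {"delta_pos": [1.1, -2.4, -2], "delta_rot": [-0.65, -2.4, 0], "hand": 0}, {"delta_pos": [1.1, -2.4, -2], "delta_rot": [0, 0, 0], "hand": 0}, {"delta_pos": [1.1, -2.4, -2], "delta_rot": [0, 0, 0], "hand": 0}, {"delta_pos": [1.1, -2.1, -1], "delta_rot": [0, 0, 0], "hand": 0}]'

```text
t: 2.1
eef_pos: [0.4306, 0.1344, 0.137]
ee_rot: [3.139, -0.172, -0.261]
force: [-0.3, 0.2, 0.4]
width: 0.0003
```

```bash
python3 - <<'E'
from h import *
s=get_state();print(s["t"],s["eef_pos"],np.degrees(s["ee_rot"]),s["force"],s["q"])
cv2.imwrite("pics/s1.png",grab_frame("scene"));cv2.imwrite("pics/t1.png",grab_frame("top"))
E
```

```text
2.1 [0.43057078 0.13437785 0.13697696] [179.86393602  -9.87505875 -14.92622648] [-0.27069887  0.22886707  0.37234332] [ 0.866907    0.0165791  -0.82127409  0.25183208 -0.67615597  0.25079787]
```

View pics/s1.png

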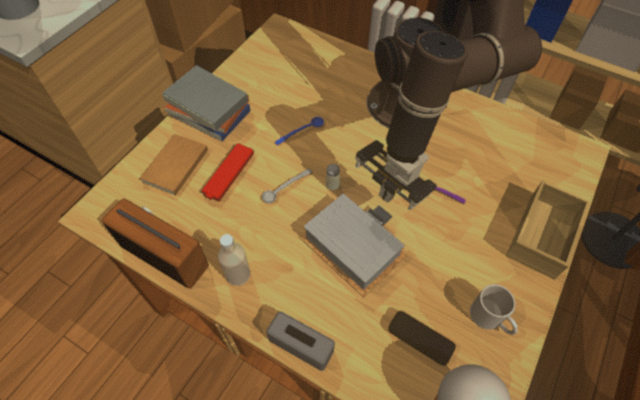

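Request:
move_arm --rows '[{"delta_pos": [0, 0.1, -2], "delta_rot": [0, 0, 0], "hand": 0}, {"delta_pos": [0, 0, -2], "delta_rot": [0, 0, 0], "hand": 0}, {"delta_pos": [0, 0, -1.5], "delta_rot": [0, 0, 0], "hand": 0}, {"delta_pos": [0, 0, -1], "delta_rot": [0, 0, 0], "hand": 0}, {"delta_pos": [0, 0, -0.2], "delta_rot": [0, 0, 0], "hand": 0}, {"delta_pos": [0, 0, -0.2], "delta_rot": [0, 0, 0], "hand": 0}, {"delta_pos": [0, 0, -0.2], "delta_rot": [0, 0, 0], "hand": 0}, {"delta_pos": [0, 0, -0.2], "delta_rot": [0, 0, 0], "hand": 0}, {"delta_pos": [0, 0, -0.2], "delta_rot": [0, 0, 0], "hand": 0}, {"delta_pos": [0, 0, 0], "delta_rot": [0, 0, 0], "hand": 0}]'

```text
t: 3.2
eef_pos: [0.4314, 0.1374, 0.0636]
ee_rot: [3.141, -0.174, -0.261]
force: [0.1, 0.7, 0.0]
width: 0.0003
```

Request:
move_arm --rows '[{"delta_pos": [0, 0, -0.1], "delta_rot": [0, 0, 0], "hand": 0}, {"delta_pos": [0, 0, -0.1], "delta_rot": [0, 0, 0], "hand": 0}, {"delta_pos": [0, 0, -0.1], "delta_rot": [0, 0, 0], "hand": 0}, {"delta_pos": [0, 0, -0.1], "delta_rot": [0, 0, 0], "hand": 0}, {"delta_pos": [0, 0, -0.1], "delta_rot": [0, 0, 0], "hand": 0}, {"delta_pos": [0, 0, -0.1], "delta_rot": [0, 0, 0], "hand": 0}, {"delta_pos": [0, 0, 0], "delta_rot": [0, 0, 0], "hand": 0}, {"delta_pos": [0, 0, 0], "delta_rot": [0, 0, 0], "hand": 0}, {"delta_pos": [0, 0, 0], "delta_rot": [0, 0, 0], "hand": 0}, {"delta_pos": [0, 0, 0], "delta_rot": [0, 0, 0], "hand": 0}]'

```text
t: 4.2
eef_pos: [0.4314, 0.1374, 0.0577]
ee_rot: [3.141, -0.174, -0.261]
force: [1.2, 1.1, 5.7]
width: 0.0003
```

```bash
python3 - <<'E'
from h import *
cv2.imwrite("pics/s2.png",grab_frame("scene"))
E
```

```text
(no output)
```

View pics/s2.png

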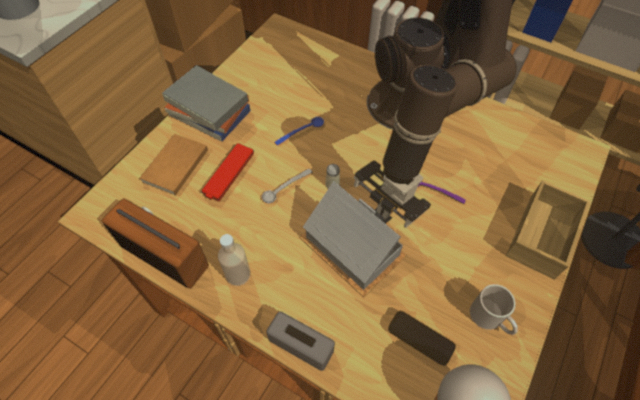

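The flap is springing open. I'll retreat and head for the spoon.

Request:
move_arm --rows '[{"delta_pos": [-0.3, 0, 2], "delta_rot": [0, 0, 0], "hand": 0}, {"delta_pos": [-0.3, 0, 3], "delta_rot": [0, 0, 0], "hand": 0}, {"delta_pos": [0, 0, 4], "delta_rot": [0, 0, 0], "hand": 0}, {"delta_pos": [0, -1, 3], "delta_rot": [0, 0, 0], "hand": 0}, {"delta_pos": [0, -3, 0], "delta_rot": [0.65, 2.4, 0], "hand": 0}, {"delta_pos": [0, -3, 0], "delta_rot": [0.65, 2.4, 0], "hand": 0}, {"delta_pos": [0, -3, 0], "delta_rot": [0.65, 2.4, 0], "hand": 0}, {"delta_pos": [0, -3, 0], "delta_rot": [0.65, 2.4, 0], "hand": 0}, {"delta_pos": [0, 0, 0], "delta_rot": [0, 0, -2], "hand": 5}, {"delta_pos": [0, 0, 0], "delta_rot": [0, 0, -2.3], "hand": 5}]'

```text
t: 5.25
eef_pos: [0.4247, 0.0058, 0.1768]
ee_rot: [3.141, 0.002, -0.341]
force: [-0.3, 0.3, 0.3]
width: 0.0111
```

```bash
python3 - <<'E'
from h import *
for n in("scene","top"):cv2.imwrite(f"pics/{n}3.png",grab_frame(n))
t=cv2.imread("pics/top3.png")[130:280,220:420]; cv2.imwrite("pics/topz3.png",cv2.resize(t,None,fx=4,fy=4,interpolation=cv2.INTER_CUBIC))
t=cv2.imread("pics/scene3.png")[130:300,250:450]; cv2.imwrite("pics/scenez3.png",cv2.resize(t,None,fx=3.5,fy=3.5,interpolation=cv2.INTER_CUBIC))
E
```

```text
(no output)
```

View pics/topz3.png

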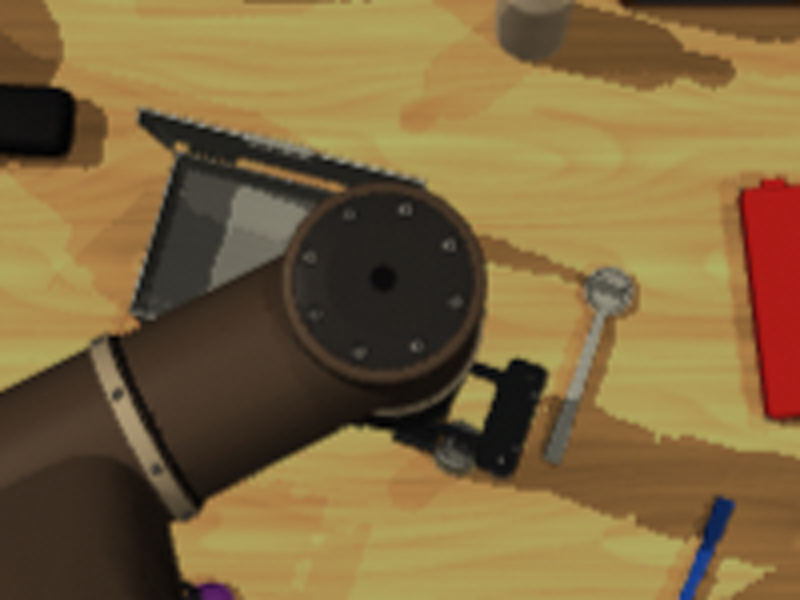

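View pics/scenez3.png

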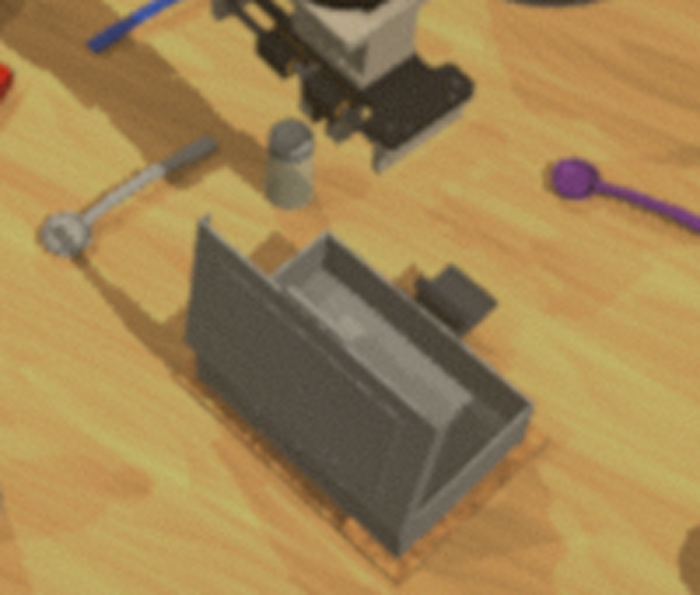

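The flap is fully open and everything else is undisturbed. I'll check the spoon's handle line with planes at its height.

```bash
python3 - <<'E'
from h import *
np.set_printoptions(precision=4,suppress=True)
for n,(x0,x1,y0,y1),e in(("top",(345,390,192,248),0),("scene",(258,318,163,206),0)):
    im=cv2.imread(f"pics/{n}0.png");hsv=cv2.cvtColor(im,cv2.COLOR_BGR2HSV)
    m=((hsv[...,1]<75)&(hsv[...,2]>90)).astype(np.uint8);k=np.zeros_like(m);k[y0:y1,x0:x1]=1;m*=k
    N,l,st,c=cv2.connectedComponentsWithStats(m)
    i=1+np.argmax(st[1:,4]);v,u=np.nonzero(l==i);print(n,st[i])
    P=np.array([plane(n,p,.015) for p in zip(u,v)])[:,:2]
    d=np.array([.944,-.331]);nn=np.array([.331,.944])
    s=P@d;print("extent",s.min(),s.max(),s.max()-s.min())
    for a in np.arange(s.min(),s.max(),.012):
        q=P[(s>=a)&(s<a+.012)];print(q.mean(0),len(q),np.ptp(q@nn))
E
```

```text
top [356 197  22  49 217]
extent 0.4021128919471557 0.5724733934068542 0.1703605014596985
[ 0.3912 -0.1163] 15 0.01232190472994036
[ 0.4027 -0.1206] 17 0.013370733661692627
[ 0.4139 -0.1247] 15 0.013388759777326708
[ 0.4255 -0.1287] 12 0.009282939205997027
[ 0.4369 -0.1326] 11 0.009295489830850542
[ 0.4477 -0.1367] 11 0.009308074438784645
[ 0.4593 -0.1408] 10 0.00830279539302651
[ 0.4702 -0.1449] 10 0.00831409069479319
[ 0.4815 -0.1482] 8 0.00728138909636275
[ 0.493 -0.152] 10 0.00729131732431635
[ 0.5047 -0.1567] 9 0.0073012726636275775
[ 0.5161 -0.162 ] 23 0.02611552824168384
[ 0.5262 -0.1663] 34 0.03243435820029251
[ 0.5375 -0.1678] 28 0.034567019417667544
[ 0.5452 -0.1707] 4 0.010488949374524924
scene [262 169  50  34 283]
extent 0.4107244040211365 0.5748380593431937 0.16411365532205713
[ 0.4007 -0.1166] 20 0.01568409567046702
[ 0.4112 -0.1218] 16 0.01471511451648876
[ 0.4223 -0.1267] 16 0.011919549211234873
[ 0.4338 -0.1321] 13 0.011887231969794939
[ 0.4444 -0.1376] 15 0.010978170940534868
[ 0.4556 -0.142 ] 12 0.010058768505493785
[ 0.4665 -0.1455] 15 0.010915359569405413
[ 0.4778 -0.1497] 12 0.01000124534223295
[ 0.4889 -0.1532] 14 0.009972729763389743
[ 0.5014 -0.1563] 12 0.008999204048156259
[ 0.5135 -0.1595] 15 0.017917905177549633
[ 0.5244 -0.163 ] 46 0.03573588174861541
[ 0.5358 -0.1662] 51 0.038339266426462286
[ 0.5451 -0.1696] 26 0.031104026126021776
```

Request:
move_arm --rows '[{"delta_pos": [1.1, -3, 0], "delta_rot": [0, 0, 0], "hand": 5}, {"delta_pos": [1.1, -3, 0], "delta_rot": [0, 0, 0], "hand": 5}, {"delta_pos": [1.1, -3, 0], "delta_rot": [0, 0, 0], "hand": 5}, {"delta_pos": [1.2, -3.1, -1], "delta_rot": [0, 0, 0], "hand": 5}, {"delta_pos": [0, -3, -1], "delta_rot": [0, 0, 0], "hand": 5}, {"delta_pos": [0, 0, -2], "delta_rot": [0, 0, 0], "hand": 5}, {"delta_pos": [0, 0, -3], "delta_rot": [0, 0, 0], "hand": 5}, {"delta_pos": [0, 0, -2], "delta_rot": [0, 0, 0], "hand": 5}, {"delta_pos": [0, 0, 0], "delta_rot": [0, 0, 0], "hand": 5}, {"delta_pos": [0, 0, 0], "delta_rot": [0, 0, 0], "hand": 5}]'

```text
t: 6.35
eef_pos: [0.4701, -0.1435, 0.0876]
ee_rot: [3.141, 0.001, -0.335]
force: [0.0, -0.7, 1.8]
width: 0.0499
```

```bash
python3 - <<'E'
from h import *
t=grab_frame("scene")[110:240,220:380]; cv2.imwrite("pics/s4.png",cv2.resize(t,None,fx=4.5,fy=4.5,interpolation=cv2.INTER_CUBIC))
E
```

```text
(no output)
```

View pics/s4.png

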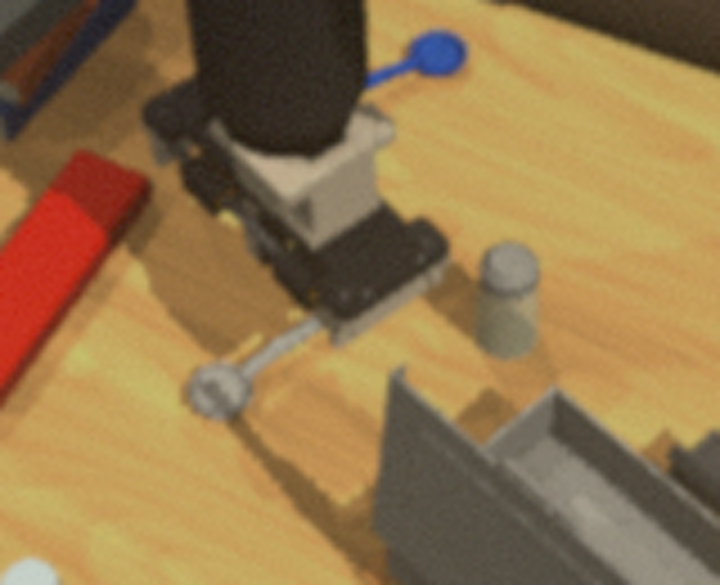

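Request:
move_arm --rows '[{"delta_pos": [0, -0.2, -1.5], "delta_rot": [0, 0, 0], "hand": 5}, {"delta_pos": [0, 0, -1.5], "delta_rot": [0, 0, 0], "hand": 5}, {"delta_pos": [0, 0, -1.5], "delta_rot": [0, 0, 0], "hand": 5}, {"delta_pos": [0, 0, -0.8], "delta_rot": [0, 0, 0], "hand": 5}, {"delta_pos": [0, 0, -0.4], "delta_rot": [0, 0, 0], "hand": 5}, {"delta_pos": [0, 0, 0], "delta_rot": [0, 0, 0], "hand": 5}, {"delta_pos": [0, 0, 0], "delta_rot": [0, 0, 0], "hand": 0}, {"delta_pos": [0, 0, 0], "delta_rot": [0, 0, 0], "hand": 0}, {"delta_pos": [0, 0, 0], "delta_rot": [0, 0, 0], "hand": 0}, {"delta_pos": [0, 0, 0], "delta_rot": [0, 0, 0], "hand": 0}]' --force 25

```text
t: 7.4
eef_pos: [0.4705, -0.1457, 0.0309]
ee_rot: [-3.141, -0.001, -0.336]
force: [-0.0, -0.5, 0.0]
width: 0.0237
```

Request:
move_arm --rows '[{"delta_pos": [0, 0, 0], "delta_rot": [0, 0, 0], "hand": 0}, {"delta_pos": [0, 0, 0], "delta_rot": [0, 0, 0], "hand": 0}, {"delta_pos": [0, 0, 0.5], "delta_rot": [0, 0, 0], "hand": 0}, {"delta_pos": [0, 0, 1], "delta_rot": [0, 0, 0], "hand": 0}, {"delta_pos": [0, 0, 2], "delta_rot": [0, 0, 0], "hand": 0}, {"delta_pos": [0, 0, 3], "delta_rot": [0, 0, 0], "hand": 0}, {"delta_pos": [0, 0, 3], "delta_rot": [0, 0, 0], "hand": 0}, {"delta_pos": [0, 0, 3], "delta_rot": [0, 0, 0], "hand": 0}, {"delta_pos": [0, 0, 2.5], "delta_rot": [0, 0, 0], "hand": 0}, {"delta_pos": [0, 0, 0], "delta_rot": [0, 0, 0], "hand": 0}]'

```text
t: 8.4
eef_pos: [0.4724, -0.1459, 0.1851]
ee_rot: [-3.139, -0.007, -0.335]
force: [-0.8, 0.3, -0.2]
width: 0.0098
```

```bash
python3 - <<'E'
from h import *
s=get_state();print(s["q"],s["eef_pos"])
t=grab_frame("scene")[50:240,200:400]; cv2.imwrite("pics/s5.png",cv2.resize(t,None,fx=3,fy=3,interpolation=cv2.INTER_CUBIC))
E
```

```text
[ 0.09968812  0.1100736  -0.47435107  0.00118801 -0.97900911  1.13519114] [ 0.47235201 -0.14586516  0.18514077]
```

View pics/s5.png

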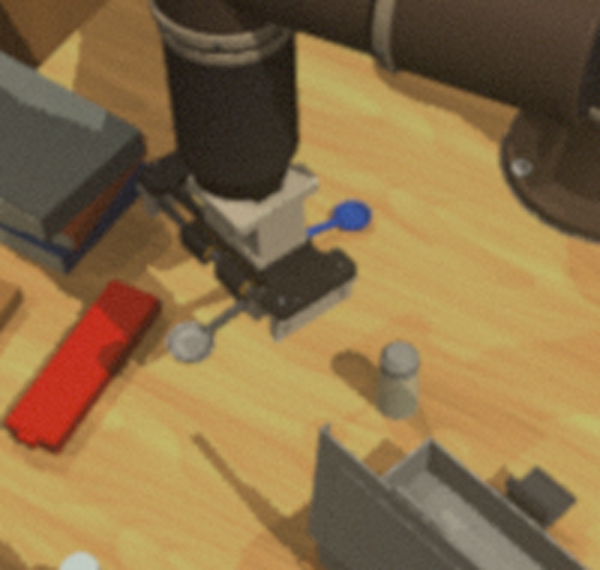

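Request:
move_arm --rows '[{"delta_pos": [-0.4, 0.1, 0.2], "delta_rot": [0, 0, -8.5], "hand": 0}, {"delta_pos": [-0.4, 0.1, 0.2], "delta_rot": [0, 0, -8.5], "hand": 0}, {"delta_pos": [-0.4, 0.1, 0.2], "delta_rot": [0, 0, -8.5], "hand": 0}, {"delta_pos": [-0.4, 0.1, 0.2], "delta_rot": [0, 0, -8.5], "hand": 0}, {"delta_pos": [-0.4, 0.1, 0.2], "delta_rot": [0, 0, -8.5], "hand": 0}, {"delta_pos": [-0.4, 0.1, 0.2], "delta_rot": [0, 0, -8.5], "hand": 0}, {"delta_pos": [-0.4, 0.1, 0.2], "delta_rot": [0, 0, -8.5], "hand": 0}, {"delta_pos": [-0.4, 0.1, 0.2], "delta_rot": [0, 0, -8.5], "hand": 0}, {"delta_pos": [-0.4, 0.1, 0.2], "delta_rot": [0, 0, -8.5], "hand": 0}, {"delta_pos": [-0.4, 0.1, 0.2], "delta_rot": [0, 0, -8.5], "hand": 0}]'

```text
t: 9.45
eef_pos: [0.4294, -0.1357, 0.2]
ee_rot: [3.14, -0.0, -1.826]
force: [0.4, 0.0, -0.9]
width: 0.0093
```

Request:
move_arm --rows '[{"delta_pos": [0.7, 2.5, 0.1], "delta_rot": [0, 0, 0], "hand": 0}, {"delta_pos": [0.7, 2.5, 0.1], "delta_rot": [0, 0, 0], "hand": 0}, {"delta_pos": [0.7, 2.5, 0.1], "delta_rot": [0, 0, 0], "hand": 0}, {"delta_pos": [0.7, 2.5, 0], "delta_rot": [0, 0, 0], "hand": 0}, {"delta_pos": [0.7, 2.5, 0], "delta_rot": [-0.62, -2.32, 0], "hand": 0}, {"delta_pos": [0.7, 2.5, 0], "delta_rot": [-0.62, -2.32, 0], "hand": 0}, {"delta_pos": [0.7, 2.5, 0], "delta_rot": [-0.62, -2.32, 0], "hand": 0}, {"delta_pos": [0.7, 2.5, 0], "delta_rot": [-0.62, -2.32, 0], "hand": 0}, {"delta_pos": [0.7, 2.5, 0], "delta_rot": [-0.62, -2.32, 0], "hand": 0}, {"delta_pos": [0.7, 2.5, 0], "delta_rot": [0, 0, 0], "hand": 0}]'

```text
t: 10.45
eef_pos: [0.4988, 0.1146, 0.2028]
ee_rot: [-2.932, -0.004, -1.819]
force: [1.1, 1.0, 0.4]
width: 0.0091
```

```bash
python3 - <<'E'
from h import *
s=get_state();print(s["q"],s["eef_pos"],s["ee_rot"])
for n in("scene","top"):
  t=grab_frame(n); t=t[90:290,210:450] if n=="scene" else t[110:290,210:410]
  cv2.imwrite(f"pics/{n}6.png",cv2.resize(t,None,fx=3,fy=3,interpolation=cv2.INTER_CUBIC))
E
```

```text
[ 0.73249364  0.02273959 -0.64166731  0.2449023  -0.80673014 -1.14135771] [0.49882982 0.114556   0.20276885] [-2.93184492 -0.00379428 -1.81898099]
```

View pics/scene6.png

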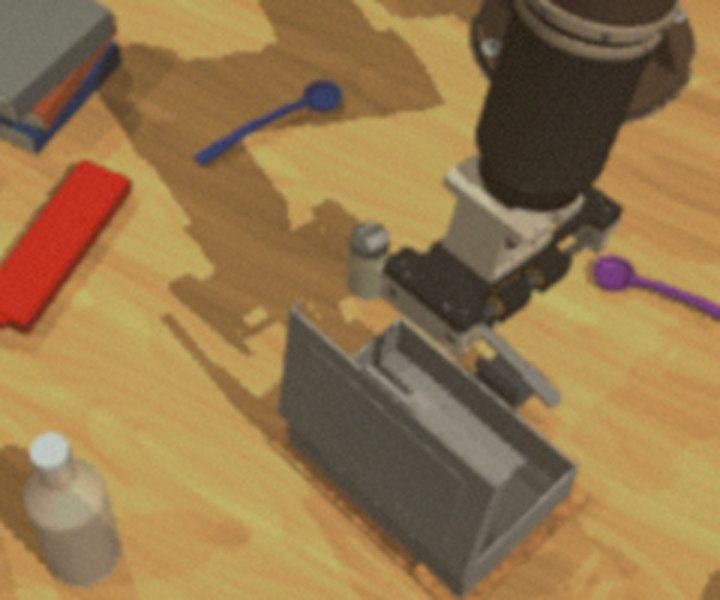

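View pics/top6.png

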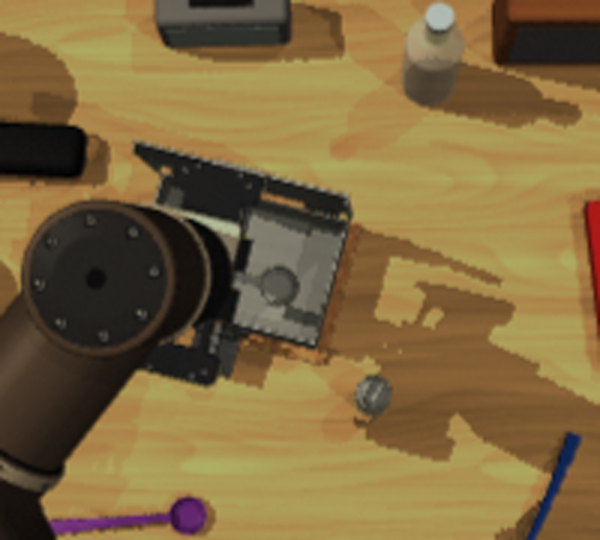

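```bash
python3 - <<'E'
from h import *
np.set_printoptions(precision=4,suppress=True)
O=np.array([.5413,.1063,.005]);a=np.radians(-15.1);R=np.array([[np.cos(a),-np.sin(a),0],[np.sin(a),np.cos(a),0],[0,0,1]])
f=lambda p:R.T@(np.array(p)-O)
t4=lambda x,y:((x+.5)/4-.5+220,(y+.5)/4-.5+130)
s4=lambda x,y:((x+.5)/3.5-.5+250,(y+.5)/3.5-.5+130)
p,e=tri(t4(425,183),s4(205,216));print("flap right top",p,f(p),e)
p,e=tri(t4(140,112),s4(440,428));print("flap left top",p,f(p),e)
print("tin front left top",f(plane("top",t4(133,313),.06)))
# bowl now
b=plane("top",(210+280/3,110+285/3),.185);print("bowl",b,f(b)); 
s=get_state();print("tcp",f(s["eef_pos"]))
E
```

```text
flap right top [ 0.5703 -0.0106  0.2081] [ 0.0585 -0.1053  0.2031] 0.002380490407570259
flap left top [0.6259 0.1958 0.2031] [0.0584 0.1085 0.1981] 0.0014389866982440433
tin front left top [-0.069   0.1023  0.055 ]
bowl [0.4883 0.0537 0.185 ] [-0.0375 -0.0646  0.18  ]
tcp [-0.042  -0.0009  0.1982]
```

Request:
move_arm --rows '[{"delta_pos": [0.6, -0.1, -1], "delta_rot": [0, 0, 0], "hand": 0}, {"delta_pos": [0, 0, -1.5], "delta_rot": [0, 0, 0], "hand": 0}, {"delta_pos": [0, 0, -1.8], "delta_rot": [0, 0, 0], "hand": 0}, {"delta_pos": [0, 0, -1.8], "delta_rot": [0, 0, 0], "hand": 0}, {"delta_pos": [0, 0, -1.8], "delta_rot": [0, 0, 0], "hand": 0}, {"delta_pos": [0, 0, -1.8], "delta_rot": [0, 0, 0], "hand": 0}, {"delta_pos": [0, 0, -1.5], "delta_rot": [0, 0, 0], "hand": 0}, {"delta_pos": [0, 0, -1.0], "delta_rot": [0, 0, 0], "hand": 0}, {"delta_pos": [0, 0, -0.6], "delta_rot": [0, 0, 0], "hand": 0}, {"delta_pos": [0, 0, 0], "delta_rot": [0, 0, 0], "hand": 0}]'

```text
t: 11.55
eef_pos: [0.5056, 0.1118, 0.0743]
ee_rot: [-2.934, -0.005, -1.821]
force: [0.0, -0.4, -0.1]
width: 0.0093
```

```bash
python3 - <<'E'
from h import *
for n in("scene","top"):
  t=grab_frame(n); t=t[150:300,290:450] if n=="scene" else t[140:250,210:360]
  cv2.imwrite(f"pics/{n}7.png",cv2.resize(t,None,fx=4,fy=4,interpolation=cv2.INTER_CUBIC))
E
```

```text
(no output)
```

View pics/scene7.png

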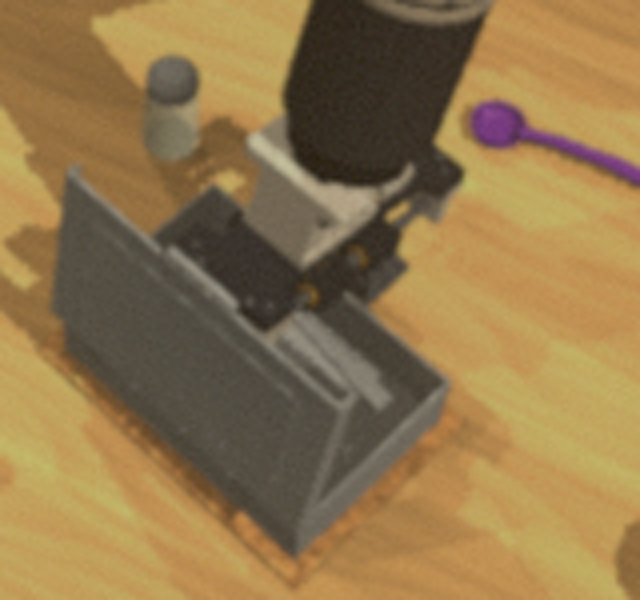

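View pics/top7.png

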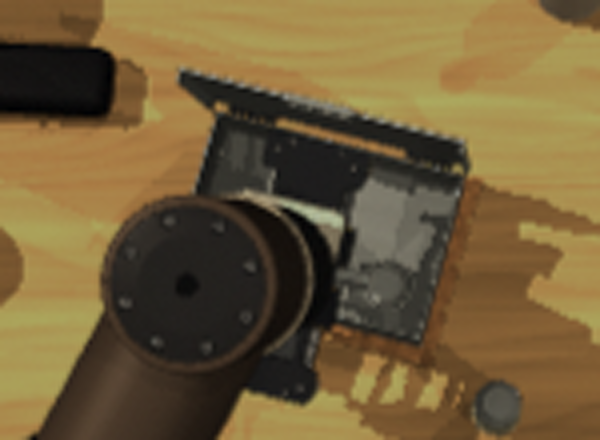

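Request:
move_arm --rows '[{"delta_pos": [0.4, -0.1, 0], "delta_rot": [0, 0, 0], "hand": 0}, {"delta_pos": [0.4, -0.1, 0], "delta_rot": [0, 0, 0], "hand": 0}, {"delta_pos": [0, 0, -0.6], "delta_rot": [0, 0, 0], "hand": 0}, {"delta_pos": [0, 0, -0.6], "delta_rot": [0, 0, 0], "hand": 0}, {"delta_pos": [0, 0, -0.6], "delta_rot": [0, 0, 0], "hand": 0}, {"delta_pos": [0, 0, -0.4], "delta_rot": [0, 0, 0], "hand": 0}, {"delta_pos": [0, 0, -0.3], "delta_rot": [0, 0, 0], "hand": 0}, {"delta_pos": [0, 0, 0], "delta_rot": [0, 0, 0], "hand": 0}, {"delta_pos": [0, 0, 0], "delta_rot": [0, 0, 0], "hand": 0}, {"delta_pos": [0, 0, 0], "delta_rot": [0, 0, 0], "hand": 0}]'

```text
t: 12.65
eef_pos: [0.5144, 0.1114, 0.0508]
ee_rot: [-2.932, -0.002, -1.82]
force: [-0.5, -0.2, -0.9]
width: 0.0093
```

Request:
move_arm --rows '[{"delta_pos": [0, 0, -0.3], "delta_rot": [0, 0, 0], "hand": 0}, {"delta_pos": [0, 0, -0.3], "delta_rot": [0, 0, 0], "hand": 0}, {"delta_pos": [0, 0, 0], "delta_rot": [0, 0, 0], "hand": 0}, {"delta_pos": [0, 0, 0], "delta_rot": [0, 0, 0], "hand": 2}, {"delta_pos": [0, 0, 0], "delta_rot": [0, 0, 0], "hand": 2}, {"delta_pos": [0, 0, 0], "delta_rot": [0, 0, 0], "hand": 2}, {"delta_pos": [0, 0, 0], "delta_rot": [0, 0, 0], "hand": 2}, {"delta_pos": [0, 0, 0], "delta_rot": [0, 0, 0], "hand": 2}, {"delta_pos": [0, 0, 0], "delta_rot": [0, 0, 0], "hand": 2}, {"delta_pos": [0, 0, 0], "delta_rot": [0, 0, 0], "hand": 2}]'

```text
t: 13.65
eef_pos: [0.5144, 0.1114, 0.0447]
ee_rot: [-2.932, -0.002, -1.82]
force: [1.4, -1.5, 0.8]
width: 0.0198
```

```bash
python3 - <<'E'
from h import *
for n in("scene","top"):
  t=grab_frame(n); t=t[150:300,290:450] if n=="scene" else t[140:250,210:360]
  cv2.imwrite(f"pics/{n}8.png",cv2.resize(t,None,fx=4,fy=4,interpolation=cv2.INTER_CUBIC))
E
```

```text
(no output)
```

View pics/scene8.png

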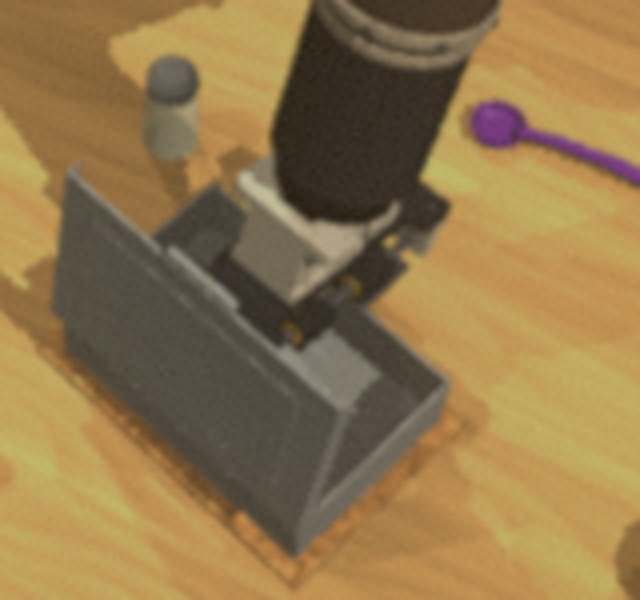

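View pics/top8.png

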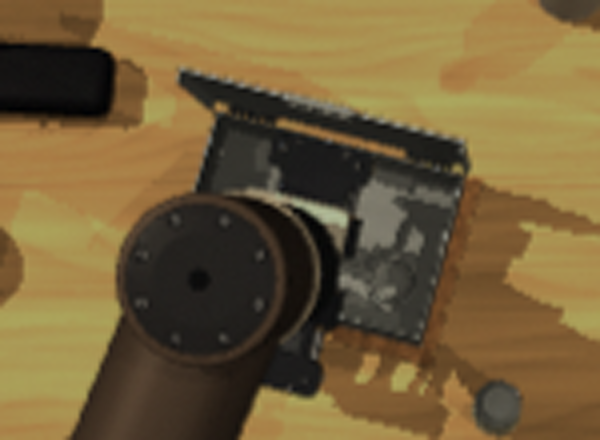

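Spoon released. I'll retreat upward along the same path, then look.

Request:
move_arm --rows '[{"delta_pos": [0, 0, 0.5], "delta_rot": [0, 0, 0], "hand": 2}, {"delta_pos": [0, 0, 1], "delta_rot": [0, 0, 0], "hand": 2}, {"delta_pos": [0, 0, 1.2], "delta_rot": [0, 0, 0], "hand": 2}, {"delta_pos": [-0.8, 0.2, 0.5], "delta_rot": [0, 0, 0], "hand": 2}, {"delta_pos": [-0.4, 0.1, 2.5], "delta_rot": [0, 0, 0], "hand": 2}, {"delta_pos": [0, 0, 3], "delta_rot": [0, 0, 0], "hand": 2}, {"delta_pos": [0, 0, 3], "delta_rot": [0, 0, 0], "hand": 2}, {"delta_pos": [0, 0, 3], "delta_rot": [0, 0, 0], "hand": 0}, {"delta_pos": [0, 0, 3], "delta_rot": [0.6, 2.3, 0], "hand": 0}, {"delta_pos": [0, 0, 3], "delta_rot": [0.6, 2.3, 0], "hand": 0}]'

```text
t: 14.75
eef_pos: [0.5009, 0.1143, 0.2525]
ee_rot: [-3.017, -0.002, -1.819]
force: [1.5, 0.3, -0.6]
width: 0.0029
```

Request:
move_arm --rows '[{"delta_pos": [0, 0, 0], "delta_rot": [0.6, 2.3, 0], "hand": 0}, {"delta_pos": [0, 0, 0], "delta_rot": [0.6, 2.3, 0], "hand": 0}, {"delta_pos": [0, 0, 0], "delta_rot": [0.7, 2.4, 0], "hand": 0}, {"delta_pos": [0, 0, 0], "delta_rot": [0, 0, 8.5], "hand": 0}, {"delta_pos": [0, 0, 0], "delta_rot": [0, 0, 8.5], "hand": 0}, {"delta_pos": [0, 0, 0], "delta_rot": [0, 0, 8.5], "hand": 0}, {"delta_pos": [0, 0, 0], "delta_rot": [0, 0, 8.5], "hand": 0}, {"delta_pos": [0, 0, 0], "delta_rot": [0, 0, 8.5], "hand": 0}, {"delta_pos": [0, 0, 0], "delta_rot": [0, 0, 8.5], "hand": 0}, {"delta_pos": [0, 0, 0], "delta_rot": [0, 0, 8.5], "hand": 0}]'

```text
t: 15.75
eef_pos: [0.5015, 0.1139, 0.2509]
ee_rot: [3.14, -0.0, -0.776]
force: [-0.2, 0.7, -0.5]
width: 0.0007
```

```bash
python3 - <<'E'
from h import *
s=get_state();print(s["t"],s["q"],s["eef_pos"],np.degrees(s["ee_rot"]))
for n in("scene","top"):
  t=grab_frame(n); t=t[150:300,290:450] if n=="scene" else t[110:260,190:390]
  cv2.imwrite(f"pics/{n}9.png",cv2.resize(t,None,fx=4,fy=4,interpolation=cv2.INTER_CUBIC))
E
```

```text
15.75 [ 6.05984360e-01  9.16987450e-02 -3.33044351e-01  6.57047083e-04
 -1.14723060e+00  1.89024605e-01] [0.5015368  0.11393484 0.25090318] [ 1.79927294e+02 -2.10136667e-02 -4.44338351e+01]
```

View pics/scene9.png

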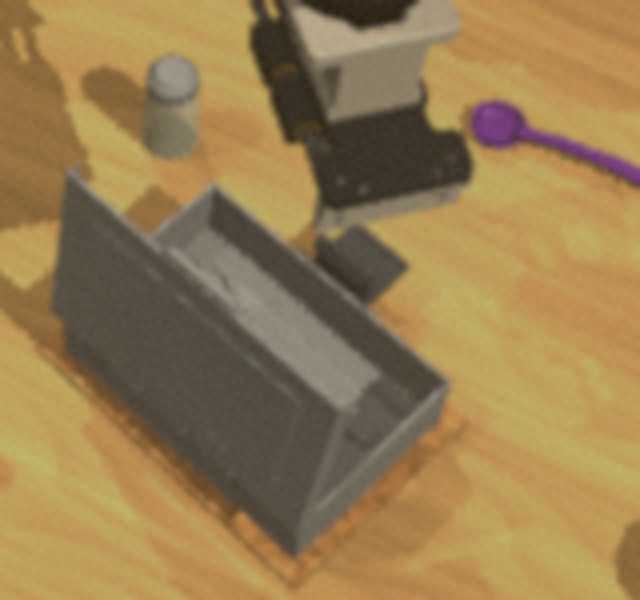

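View pics/top9.png

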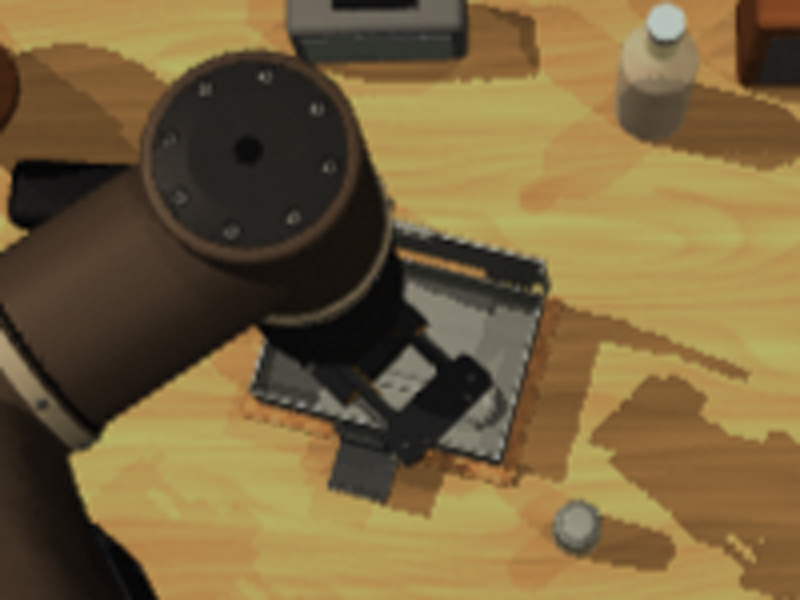

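Request:
move_arm --rows '[{"delta_pos": [0, 0, 0.4], "delta_rot": [0, 0, 7.4], "hand": 0}, {"delta_pos": [0, 0, 0.4], "delta_rot": [0, 0, 7.4], "hand": 0}, {"delta_pos": [1.5, -0.3, 0], "delta_rot": [0, 0, 7.4], "hand": 0}, {"delta_pos": [2, -0.5, 0], "delta_rot": [0, 0, 7.2], "hand": 0}, {"delta_pos": [2.5, -0.6, 0], "delta_rot": [0, 0, 0], "hand": 0}, {"delta_pos": [2.5, -0.6, 0], "delta_rot": [0, 0, 0], "hand": 0}, {"delta_pos": [2.5, -0.6, 0], "delta_rot": [0, 0, 0], "hand": 0}, {"delta_pos": [1.5, -0.4, 0], "delta_rot": [0, 0, 0], "hand": 0}, {"delta_pos": [0, 0, 0], "delta_rot": [0, 0, 0], "hand": 0}, {"delta_pos": [0, 0, 0], "delta_rot": [0, 0, 0], "hand": 0}]'

```text
t: 16.85
eef_pos: [0.6267, 0.0841, 0.2587]
ee_rot: [3.141, 0.001, -0.272]
force: [0.6, -0.3, -0.3]
width: 0.0004
```

```bash
python3 - <<'E'
from h import *
s=get_state();print(s["t"],s["q"],s["eef_pos"],np.degrees(s["ee_rot"]))
for n in("scene","top"):
  t=grab_frame(n); t=t[130:300,270:450] if n=="scene" else t[110:260,190:390]
  cv2.imwrite(f"pics/{n}10.png",cv2.resize(t,None,fx=3.5,fy=3.5,interpolation=cv2.INTER_CUBIC))
np.set_printoptions(precision=4,suppress=True)
O=np.array([.5413,.1063]);a=np.radians(-15.1)
for f in (1.45,1.3,1.1,.9,.7,.5,.3,.2,.12,.08,.04,0):
    r=128+6*(1-f/1.45)
    x=74.5-r*np.cos(f)+4*np.sin(f)+9.5; z=60+r*np.sin(f)+4*np.cos(f)+22
    print(f,x,z, O+x/1000*np.array([np.cos(a),np.sin(a)]))
E
```

```text
16.85 [ 4.41518301e-01  2.83977521e-01 -7.19572389e-02  4.69309652e-05
 -1.21641441e+00  8.57695930e-01] [0.62672971 0.08405435 0.25872381] [ 1.79939890e+02  6.56434176e-02 -1.55596073e+01]
1.45 72.54649748512743 209.5492739302808 [0.6113 0.0874]
1.3 53.44834892202358 207.00351364574422 [0.5929 0.0924]
1.1 28.84759358398308 199.1796406812412 [0.5692 0.0988]
0.9 6.1525331513868196 186.5350283066217 [0.5472 0.1047]
0.7 -13.696577390898373 169.51852898630005 [0.5281 0.1099]
0.5 -29.86267307980961 148.76143751306773 [0.5125 0.1141]
0.3 -41.64707376416784 125.05420097878371 [0.5011 0.1171]
0.2 -45.72315452588442 112.37754064000382 [0.4972 0.1182]
0.12 -48.06452753539014 101.95322701720099 [0.4949 0.1188]
0.08 -48.92179413141554 96.66932129769673 [0.4941 0.119 ]
0.04 -49.567472110584056 91.34875228337373 [0.4934 0.1192]
0 -50.0 86.0 [0.493  0.1193]
```

View pics/scene10.png

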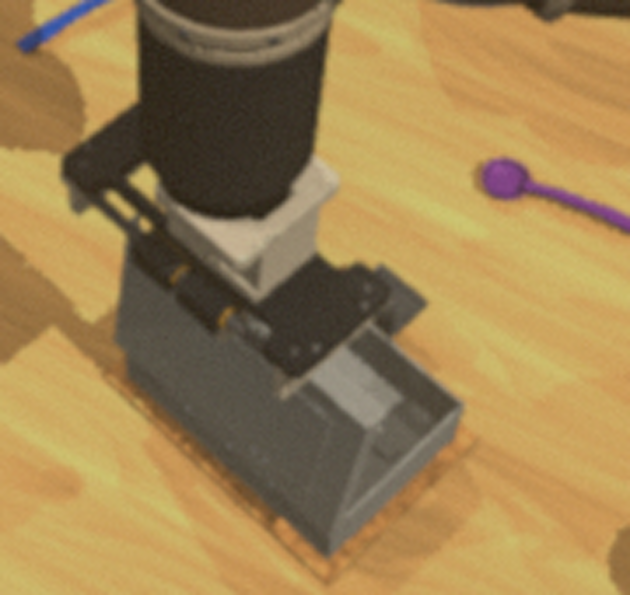

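View pics/top10.png

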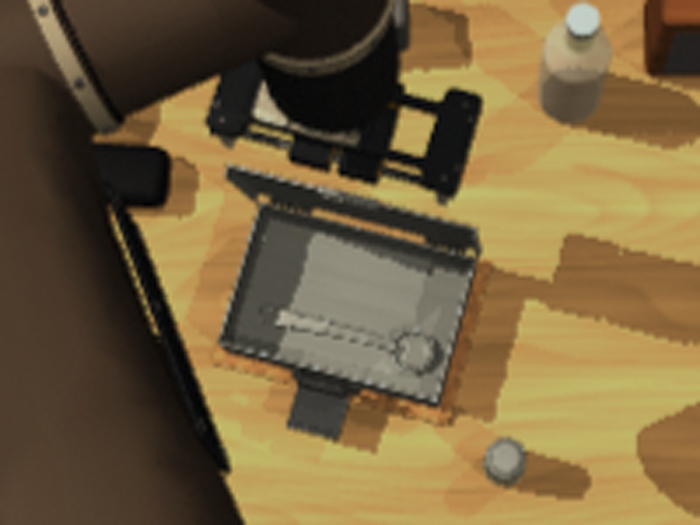

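The spoon lies flat inside, bowl at (415,352) and handle to (275,315) in the crop. Now the flap: I'll lower behind it and push it over along its arc.

Request:
move_arm --rows '[{"delta_pos": [0, 0, -1.5], "delta_rot": [0, 0, 0], "hand": 0}, {"delta_pos": [0, 0, -1.5], "delta_rot": [0, 0, 0], "hand": 0}, {"delta_pos": [0, 0, -1.2], "delta_rot": [0, 0, 0], "hand": 0}, {"delta_pos": [0, 0, -0.7], "delta_rot": [0, 0, 0], "hand": 0}, {"delta_pos": [-0.6, 0.1, 0], "delta_rot": [0, 0, 0], "hand": 0}, {"delta_pos": [-0.6, 0.2, 0], "delta_rot": [0, 0, 0], "hand": 0}, {"delta_pos": [-0.6, 0.1, 0], "delta_rot": [0, 0, 0], "hand": 0}, {"delta_pos": [-0.6, 0.2, -0.1], "delta_rot": [0, 0, 0], "hand": 0}, {"delta_pos": [-0.5, 0.1, -0.1], "delta_rot": [0, 0, 0], "hand": 0}, {"delta_pos": [-0.5, 0.1, -0.1], "delta_rot": [0, 0, 0], "hand": 0}]'

```text
t: 17.95
eef_pos: [0.593, 0.0926, 0.2079]
ee_rot: [-3.141, -0.001, -0.268]
force: [1.3, 0.3, 0.1]
width: 0.0004
```

Request:
move_arm --rows '[{"delta_pos": [-0.5, 0.13, -0.12], "delta_rot": [0, 0, 0], "hand": 0}, {"delta_pos": [-0.5, 0.13, -0.15], "delta_rot": [0, 0, 0], "hand": 0}, {"delta_pos": [-0.47, 0.13, -0.18], "delta_rot": [0, 0, 0], "hand": 0}, {"delta_pos": [-0.46, 0.12, -0.2], "delta_rot": [0, 0, 0], "hand": 0}, {"delta_pos": [-0.45, 0.12, -0.22], "delta_rot": [0, 0, 0], "hand": 0}, {"delta_pos": [-0.45, 0.12, -0.22], "delta_rot": [0, 0, 0], "hand": 0}, {"delta_pos": [-0.45, 0.12, -0.24], "delta_rot": [0, 0, 0], "hand": 0}, {"delta_pos": [-0.44, 0.12, -0.25], "delta_rot": [0, 0, 0], "hand": 0}, {"delta_pos": [-0.43, 0.12, -0.27], "delta_rot": [0, 0, 0], "hand": 0}, {"delta_pos": [-0.43, 0.11, -0.28], "delta_rot": [0, 0, 0], "hand": 0}]'

```text
t: 18.95
eef_pos: [0.5471, 0.1045, 0.186]
ee_rot: [3.142, -0.0, -0.268]
force: [0.1, -0.1, 0.1]
width: 0.0003
```

```bash
python3 - <<'E'
from h import *
t=grab_frame("scene")[130:300,270:450]
cv2.imwrite(f"pics/s11.png",cv2.resize(t,None,fx=3.5,fy=3.5,interpolation=cv2.INTER_CUBIC))
E
```

```text
(no output)
```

View pics/s11.png

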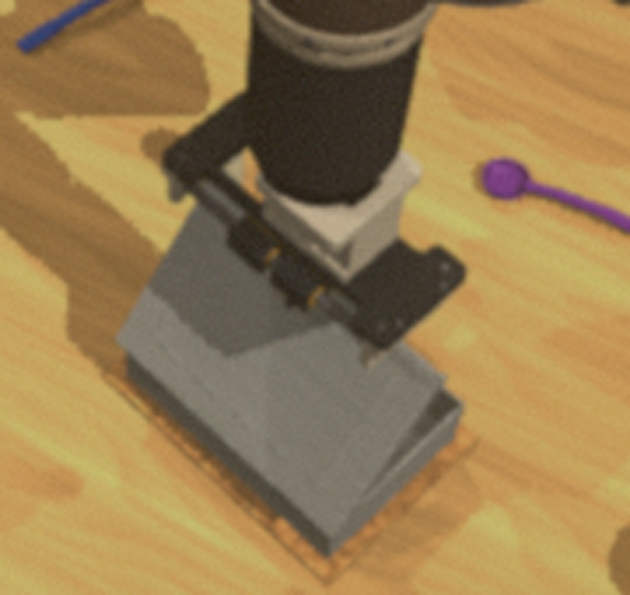

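Request:
move_arm --rows '[{"delta_pos": [-0.4, 0.11, -0.31], "delta_rot": [0, 0, 0], "hand": 0}, {"delta_pos": [-0.39, 0.11, -0.33], "delta_rot": [0, 0, 0], "hand": 0}, {"delta_pos": [-0.38, 0.1, -0.34], "delta_rot": [0, 0, 0], "hand": 0}, {"delta_pos": [-0.37, 0.1, -0.36], "delta_rot": [0, 0, 0], "hand": 0}, {"delta_pos": [-0.36, 0.1, -0.36], "delta_rot": [0, 0, 0], "hand": 0}, {"delta_pos": [-0.34, 0.09, -0.39], "delta_rot": [0, 0, 0], "hand": 0}, {"delta_pos": [-0.33, 0.09, -0.4], "delta_rot": [0, 0, 0], "hand": 0}, {"delta_pos": [-0.31, 0.08, -0.42], "delta_rot": [0, 0, 0], "hand": 0}, {"delta_pos": [-0.3, 0.08, -0.43], "delta_rot": [0, 0, 0], "hand": 0}, {"delta_pos": [-0.28, 0.08, -0.44], "delta_rot": [0, 0, 0], "hand": 0}]'

```text
t: 20.0
eef_pos: [0.5127, 0.1139, 0.1481]
ee_rot: [-3.142, -0.0, -0.268]
force: [0.2, 0.3, 0.8]
width: 0.0003
```

Request:
move_arm --rows '[{"delta_pos": [-0.26, 0.07, -0.46], "delta_rot": [0, 0, 0], "hand": 0}, {"delta_pos": [-0.25, 0.07, -0.47], "delta_rot": [0, 0, 0], "hand": 0}, {"delta_pos": [-0.23, 0.06, -0.47], "delta_rot": [0, 0, 0], "hand": 0}, {"delta_pos": [-0.21, 0.05, -0.48], "delta_rot": [0, 0, 0], "hand": 0}, {"delta_pos": [-0.19, 0.05, -0.49], "delta_rot": [0, 0, 0], "hand": 0}, {"delta_pos": [-0.1, 0.03, -0.3], "delta_rot": [0, 0, 0], "hand": 0}, {"delta_pos": [-0.1, 0.03, -0.3], "delta_rot": [0, 0, 0], "hand": 0}, {"delta_pos": [-0.1, 0.03, -0.3], "delta_rot": [0, 0, 0], "hand": 0}, {"delta_pos": [-0.09, 0.02, -0.3], "delta_rot": [0, 0, 0], "hand": 0}, {"delta_pos": [0, 0, 0], "delta_rot": [0, 0, 0], "hand": 0}]'

```text
t: 21.0
eef_pos: [0.4973, 0.1179, 0.1124]
ee_rot: [3.141, 0.0, -0.268]
force: [0.5, -0.6, 1.0]
width: 0.0006
```

```bash
python3 - <<'E'
from h import *
t=grab_frame("scene")[130:300,270:450]
cv2.imwrite(f"pics/s12.png",cv2.resize(t,None,fx=3.5,fy=3.5,interpolation=cv2.INTER_CUBIC))
E
```

```text
(no output)
```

View pics/s12.png

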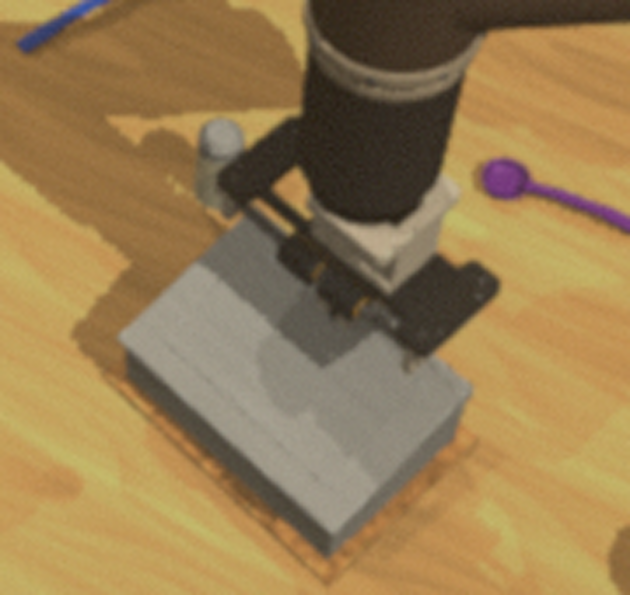

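Request:
move_arm --rows '[{"delta_pos": [-0.05, 0.01, -0.2], "delta_rot": [0, 0, 0], "hand": 0}, {"delta_pos": [-0.05, 0.01, -0.2], "delta_rot": [0, 0, 0], "hand": 0}, {"delta_pos": [-0.05, 0.01, -0.2], "delta_rot": [0, 0, 0], "hand": 0}, {"delta_pos": [-0.05, 0.01, -0.2], "delta_rot": [0, 0, 0], "hand": 0}, {"delta_pos": [-0.04, 0.01, -0.2], "delta_rot": [0, 0, 0], "hand": 0}, {"delta_pos": [-0.04, 0.01, -0.2], "delta_rot": [0, 0, 0], "hand": 0}, {"delta_pos": [-0.02, 0.01, -0.2], "delta_rot": [0, 0, 0], "hand": 0}, {"delta_pos": [-0.02, 0.01, -0.2], "delta_rot": [0, 0, 0], "hand": 0}, {"delta_pos": [0, 0, 0], "delta_rot": [0, 0, 0], "hand": 0}, {"delta_pos": [0, 0, 0], "delta_rot": [0, 0, 0], "hand": 0}]'

```text
t: 22.05
eef_pos: [0.4944, 0.1188, 0.0967]
ee_rot: [-3.142, 0.0, -0.268]
force: [1.5, 0.0, 1.9]
width: 0.0002
```

Request:
move_arm --rows '[{"delta_pos": [0, 0, -0.1], "delta_rot": [0, 0, 0], "hand": 0}, {"delta_pos": [0, 0, -0.1], "delta_rot": [0, 0, 0], "hand": 0}, {"delta_pos": [0, 0, -0.1], "delta_rot": [0, 0, 0], "hand": 0}, {"delta_pos": [0, 0, -0.1], "delta_rot": [0, 0, 0], "hand": 0}, {"delta_pos": [0, 0, -0.1], "delta_rot": [0, 0, 0], "hand": 0}, {"delta_pos": [0, 0, 0], "delta_rot": [0, 0, 0], "hand": 0}, {"delta_pos": [0, 0, 0], "delta_rot": [0, 0, 0], "hand": 0}, {"delta_pos": [0, 0, 0], "delta_rot": [0, 0, 0], "hand": 0}, {"delta_pos": [0, 0, 0], "delta_rot": [0, 0, 0], "hand": 0}, {"delta_pos": [0, 0, 0], "delta_rot": [0, 0, 0], "hand": 0}]'

```text
t: 23.05
eef_pos: [0.4942, 0.1188, 0.0922]
ee_rot: [-3.142, 0.0, -0.268]
force: [-2.7, 0.5, 7.5]
width: 0.0002
```

Request:
move_arm --rows '[{"delta_pos": [0, 0, -0.1], "delta_rot": [0, 0, 0], "hand": 0}, {"delta_pos": [0, 0, -0.1], "delta_rot": [0, 0, 0], "hand": 0}, {"delta_pos": [0, 0, -0.1], "delta_rot": [0, 0, 0], "hand": 0}, {"delta_pos": [0, 0, 0], "delta_rot": [0, 0, 0], "hand": 0}, {"delta_pos": [0, 0, 0], "delta_rot": [0, 0, 0], "hand": 0}, {"delta_pos": [0, 0, 0], "delta_rot": [0, 0, 0], "hand": 0}, {"delta_pos": [0, 0, 0], "delta_rot": [0, 0, 0], "hand": 0}, {"delta_pos": [0, 0, 0], "delta_rot": [0, 0, 0], "hand": 0}, {"delta_pos": [0, 0, 0], "delta_rot": [0, 0, 0], "hand": 0}, {"delta_pos": [0, 0, 0], "delta_rot": [0, 0, 0], "hand": 0}]'

```text
t: 24.05
eef_pos: [0.4944, 0.1188, 0.0888]
ee_rot: [-3.142, 0.0, -0.268]
force: [0.1, 0.1, -0.1]
width: 0.0005
```

Request:
move_arm --rows '[{"delta_pos": [0, 0, -0.1], "delta_rot": [0, 0, 0], "hand": 0}, {"delta_pos": [0, 0, -0.1], "delta_rot": [0, 0, 0], "hand": 0}, {"delta_pos": [0, 0, 0], "delta_rot": [0, 0, 0], "hand": 0}, {"delta_pos": [0, 0, 0], "delta_rot": [0, 0, 0], "hand": 0}, {"delta_pos": [0, 0, 0], "delta_rot": [0, 0, 0], "hand": 0}, {"delta_pos": [0, 0, 0], "delta_rot": [0, 0, 0], "hand": 0}, {"delta_pos": [0, 0, 0], "delta_rot": [0, 0, 0], "hand": 0}, {"delta_pos": [0, 0, 0], "delta_rot": [0, 0, 0], "hand": 0}, {"delta_pos": [0, 0, 0], "delta_rot": [0, 0, 0], "hand": 0}, {"delta_pos": [0, 0, 0], "delta_rot": [0, 0, 0], "hand": 0}]'

```text
t: 25.05
eef_pos: [0.4944, 0.1188, 0.0868]
ee_rot: [-3.142, -0.0, -0.268]
force: [0.1, 0.9, 1.4]
width: 0.0003
```

Request:
move_arm --rows '[{"delta_pos": [0, 0, -0.1], "delta_rot": [0, 0, 0], "hand": 0}, {"delta_pos": [0, 0, 0], "delta_rot": [0, 0, 0], "hand": 0}, {"delta_pos": [0, 0, 0], "delta_rot": [0, 0, 0], "hand": 0}, {"delta_pos": [0, 0, 0], "delta_rot": [0, 0, 0], "hand": 0}, {"delta_pos": [0, 0, 0], "delta_rot": [0, 0, 0], "hand": 0}, {"delta_pos": [0, 0, 0], "delta_rot": [0, 0, 0], "hand": 0}, {"delta_pos": [0, 0, 0], "delta_rot": [0, 0, 0], "hand": 0}, {"delta_pos": [0, 0, 0], "delta_rot": [0, 0, 0], "hand": 0}, {"delta_pos": [0, 0, 0], "delta_rot": [0, 0, 0], "hand": 0}, {"delta_pos": [0, 0, 0], "delta_rot": [0, 0, 0], "hand": 0}]'

```text
t: 26.05
eef_pos: [0.4944, 0.1188, 0.0863]
ee_rot: [-3.141, -0.0, -0.267]
force: [-2.4, -0.1, 8.7]
width: 0.0005
```

Request:
move_arm --rows '[{"delta_pos": [0, 0, -0.1], "delta_rot": [0, 0, 0], "hand": 0}, {"delta_pos": [0, 0, 0], "delta_rot": [0, 0, 0], "hand": 0}, {"delta_pos": [0, 0, 0], "delta_rot": [0, 0, 0], "hand": 0}, {"delta_pos": [0, 0, 0], "delta_rot": [0, 0, 0], "hand": 0}, {"delta_pos": [0, 0, 0], "delta_rot": [0, 0, 0], "hand": 0}, {"delta_pos": [0, 0, 0], "delta_rot": [0, 0, 0], "hand": 0}, {"delta_pos": [0, 0, 0], "delta_rot": [0, 0, 0], "hand": 0}, {"delta_pos": [0, 0, 0], "delta_rot": [0, 0, 0], "hand": 0}, {"delta_pos": [0, 0, 0], "delta_rot": [0, 0, 0], "hand": 0}, {"delta_pos": [0, 0, 0], "delta_rot": [0, 0, 0], "hand": 0}]'

```text
t: 27.05
eef_pos: [0.4945, 0.1188, 0.0861]
ee_rot: [-3.141, -0.001, -0.267]
force: [-6.3, -0.4, 17.5]
width: 0.0001
```

```bash
python3 - <<'E'
from h import *
print(get_state()["force"])
for n in("scene","top"):
  t=grab_frame(n); t=t[150:300,290:450] if n=="scene" else t[140:250,230:380]
  cv2.imwrite(f"pics/{n}13.png",cv2.resize(t,None,fx=4,fy=4,interpolation=cv2.INTER_CUBIC))
E
```

```text
[-6.29600594 -0.3802111  17.54207758]
```

View pics/top13.png

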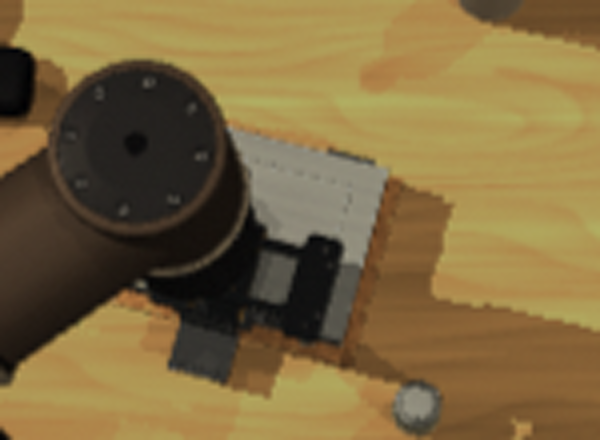

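Request:
move_arm --rows '[{"delta_pos": [0, 0, -0.02], "delta_rot": [0, 0, 0], "hand": 0}, {"delta_pos": [0, 0, 0], "delta_rot": [0, 0, 0], "hand": 0}, {"delta_pos": [0, 0, 0], "delta_rot": [0, 0, 0], "hand": 0}, {"delta_pos": [0, 0, 0], "delta_rot": [0, 0, 0], "hand": 0}, {"delta_pos": [0, 0, 0], "delta_rot": [0, 0, 0], "hand": 0}, {"delta_pos": [0, 0, 0], "delta_rot": [0, 0, 0], "hand": 0}, {"delta_pos": [0, 0, 0], "delta_rot": [0, 0, 0], "hand": 0}, {"delta_pos": [0, 0, 0], "delta_rot": [0, 0, 0], "hand": 0}, {"delta_pos": [0, 0, 0], "delta_rot": [0, 0, 0], "hand": 0}, {"delta_pos": [0, 0, 0], "delta_rot": [0, 0, 0], "hand": 0}]'

```text
t: 28.15
eef_pos: [0.4945, 0.1188, 0.0861]
ee_rot: [-3.141, -0.001, -0.267]
force: [-6.6, -0.4, 18.7]
width: 0.0002
```

Request:
move_arm --rows '[{"delta_pos": [0, 0, 0.1], "delta_rot": [0, 0, 0], "hand": 0}, {"delta_pos": [0, 0, 0.2], "delta_rot": [0, 0, 0], "hand": 0}, {"delta_pos": [0, 0, 0.5], "delta_rot": [0, 0, 0], "hand": 0}, {"delta_pos": [0, 0, 2], "delta_rot": [0, 0, 0], "hand": 0}, {"delta_pos": [0, 0, 3], "delta_rot": [0, 0, 0], "hand": 0}, {"delta_pos": [-1, 0.5, 3], "delta_rot": [0, 0, 0], "hand": 0}, {"delta_pos": [-1, 2, 3], "delta_rot": [0, 0, 0], "hand": 0}, {"delta_pos": [-0.5, 4, 1], "delta_rot": [0, 0, 0], "hand": 0}, {"delta_pos": [-0.5, 4, 0], "delta_rot": [0, 0, 0], "hand": 0}, {"delta_pos": [0, 3, 0], "delta_rot": [0, 0, 0], "hand": 0}]'

```text
t: 29.15
eef_pos: [0.4639, 0.2557, 0.2135]
ee_rot: [-3.14, -0.001, -0.267]
force: [0.2, 0.4, -0.3]
width: 0.0005
```

```bash
python3 - <<'E'
from h import *
print(get_state()["force"])
for n in("scene","top"):
  f=grab_frame(n);cv2.imwrite(f"pics/{n}14f.png",f); t=f[150:300,250:450] if n=="scene" else f[140:270,230:400]
  cv2.imwrite(f"pics/{n}14.png",cv2.resize(t,None,fx=4,fy=4,interpolation=cv2.INTER_CUBIC))
E
```

```text
[ 0.19737973  0.35716507 -0.33991806]
```

View pics/scene14.png

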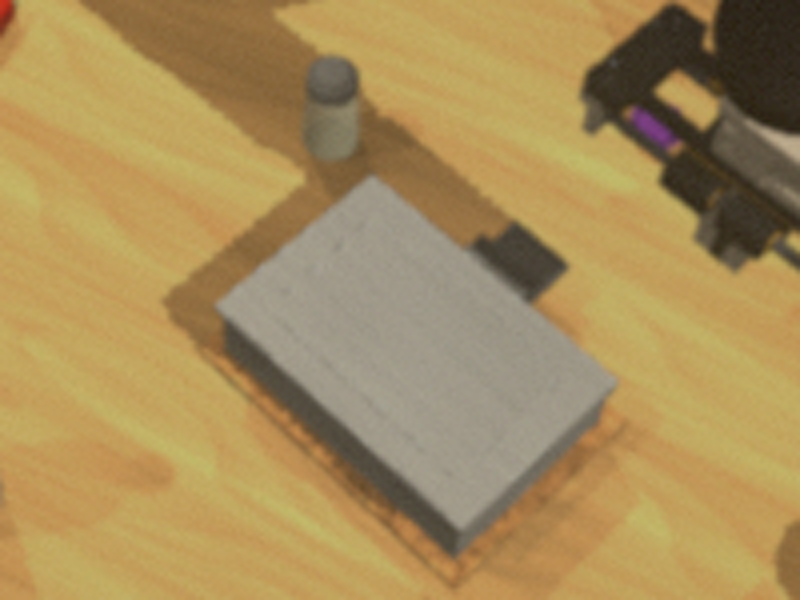

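View pics/scene14f.png

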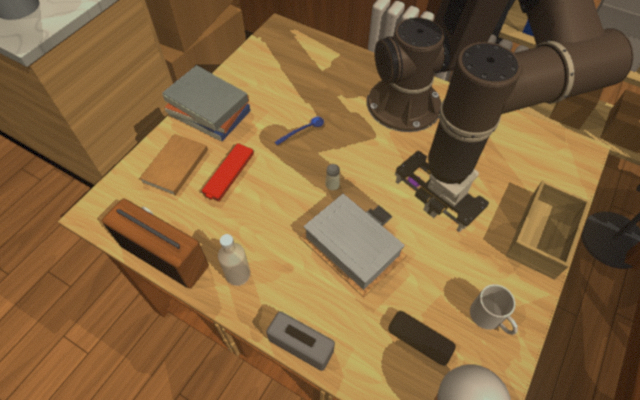

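The lid corners match the shut starting picture: (370,178), (617,383) and (218,306) in the crop. The plate and the other things on the table haven't moved, so I'm handing in.

```bash
python3 -c "
from station import *
print(job_done(), get_state()['t'])"
```

```text
the job is handed in; nothing more can be done
the job is handed in; nothing more can be done
```

The spoon is in the tin and the flap is shut and latched. I handed the job in at about 29 s of the 72 s allowed; the hand-in itself gives no verdict.

- **Opening:** I pressed the catch plate with about 6 N and the flap sprang fully open. I measured its top edge 58 mm behind the tin's centre and about 200 mm up, which fits an angle of 1.45 rad.
- **Spoon:** I gripped it at the middle of the handle, lowered it in along the tin's length and let it go about 6 mm above where it rests. The picture afterwards showed it lying flat inside the walls.
- **Shutting:** I pushed the flap over from behind. The force reached at least 7.5 N against the hook, dropped to about 0, then rose sharply at the stop, as expected when the catch snaps back.
- **Final push:** I held it for about 2 s at 17.5 to 18.7 N vertical (18.6 to 19.8 N in total). I saw no reading above 20 N, but I only read the force at the end of each 1 s move.

After I backed off, the lid and thumb plate looked the same as in the starting picture. The other things on the table looked unmoved, and the wrist force was about 0. The flap and catch angles can't be read directly, so the latching is judged from the pictures and the force readings. No check failed or disagreed.

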